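# Lock the laryngoscope in the cam clamp

## Robot

A 6-joint arm with a two-finger parallel gripper is mounted at the origin on a cart in front of the work surface, level with it; the furniture and walls round the work are solid. World frame = base frame: x ahead of the robot, y to its left, z up, the work surface at z = 0. Lengths are in m, angles in degrees, forces in N, time in s.
With the tool pointing down it reaches from about 0.3 to 0.75 m from the base axis. Payload 8.5 kg.
Tool frame: the origin (TCP) lies between the finger pads; the fingertips stand 19 mm ahead of it and the grasp point (between the pads) is the TCP; z points along the fingers, y is the line along which they close (so a half turn about z gives the same grasp; the last joint's range is limited). The gripper opens to 85 mm and grips with 20 to 120 N. Pads are 22 mm wide; open, the fingers measure 114 mm over their backs; the gripper's body (76 mm by 85 mm) begins 54 mm behind the grasp point. The pads swing forward as they close: fully open they stand 13 mm farther back than shut.
Start: joints at [-79.773, 21.807, 74.336, -0, 83.858, -12.336], TCP at [0.211, -0.508, 0.25] pointing down, gripper open.
Joint ranges: [-178.18, 178.18], [-50.72, 133.34], [12.68, 142.11], [-81.47, 261.47], [9.98, 163.14], [-165.26, 165.26]. Speed limits (degrees/s): [136.94, 136.94, 180, 180, 180, 180].

## Interface

Orientations are given as a 3x3 rotation matrix whose columns are the frame's x, y, z axes.
In Python, from rig import env, optics gives the robot as it stands.
- The arm moves only by the tool arm_command, never from a script. Its argument "commands" is one flat list of numbers, 7 for each row, row after row: the closure, from -1 (fully open) to 1 (shut), so that 0 is half open, then the shift along the tool's x, y, z as a fraction of full scale, then the turn, a rotation vector about the tool's x, y, z as a fraction of full scale. A call has 1 to 12 rows; each row is the pose to reach, as a shift and turn from the pose commanded when the call began, along the tool's axes at that moment; what a row does not reach only later rows make up. Full scale, the value 1, is 500 mm for a shift and 120 degrees for a turn. A row lasts 1/12 s, in which the tool goes at most 41.7 mm and 7.16 degrees, less where a joint would pass 70% of its speed; a pose out of reach is approached as far as the arm can. A call with a number of a shift or a turn outside -1 to 1 is refused whole. A call with a gripper value outside its range is refused whole. The fingers move at their own pace and stop on an object; "newtons" is the grip in N (left out, the last holds). Time passes only in rows, so rows that repeat a pose let the fingers close. It gives the time, the measured TCP pose, the force, the opening and the grip force at its end, in the units of the state.
- env.observe(): the state, without advancing time (a new reading comes with each control period).
- optics.get_image(name): name is "side" or "top" or "wrist"; returns a dict with "image" (384x512x3 uint8, red, green, blue), "intrinsics" (3x3 intrinsics, pixels), "k1" (the pictures are not rectified: a ray, as slopes to the right and down, at radius r is drawn at 1 + k1 r^2 times it, then the intrinsics apply), "origin" and "orientation" of the camera in the world; the wrist camera has in their place "tool_from_camera" (4x4, takes a point from camera to tool coordinates, whose origin is the TCP and whose axes are the flange's). Camera axes: x right, y down, z forward; pixel columns grow to the right and rows downward; lengths in m; the calibration is good to about 2 mm. A picture is of the moment at which its call begins: read the wrist's pose just before it. There is no depth.
- env.close_job(): hands the job in; it is judged then, once.
The state is a dict: "time_s": time; "q": joint angles; "qvel": joint speeds; "joint_efforts": joint torques, N m; "position": TCP position; "tool_rot": TCP orientation; "ft_force": force on the tool from outside, world axes, zero at the start; "wrist_torque": the same for the moment, N m; "grip_width": finger opening in m; "gripper_force": force on a finger pad.
Only numpy, scipy, OpenCV 4.12 (cv2) and the standard library are available. Lean on these libraries where they do the work, as an engineer would, in place of code of your own. Each camera call takes 0.05 s, during which the arm holds its last target. There are 200 camera calls.

## Task

The steel laryngoscope lies in the quick-release clamp on the worktop. With the cam lever still up, turn the clamp's wing nut clockwise until its pointer stands at the long line on the dial, which gives the right lock force; then flip the cam lever fully down flat so that the pad clamps the laryngoscope where it lies.

Things in the scene. Friction and masses are not known exactly. Their poses are not given: they have to be found in the camera images.
- clamp: Bench clamp, fixed: steel plate 100 (x) x 205 (y) x 12 mm. Origin on the worktop under the middle of the laryngoscope's bed; z up; own y points from cam lever to wing nut. Nut axis upright at x 0, y +72; dial 92 mm across, top at z 80. Lever axis level, along x, at y -64, z 82 with the nut at 0 (3 mm higher per rad backed off), in a fork 50 wide in x, y -46 to -82, up to z 98. The bridge between stays below z 72.
- set_nut (a joint): Wing nut, dark steel: straight bar 50 mm long, 14 thick, 4 to 34 mm above the dial; a low pointed nose, 10 wide, runs on from one end to 40 mm from the axis. Rad, grows clockwise from above: 0 = nose on the dial's long line, towards the clamp's own -x (the other marks are short). Starts -1.3 to -0.7, range -1.6 to 0.7, friction 0.15 N m, stays. 1 rad clockwise lowers bridge and lever 3 mm.
- cam_lever (a joint): Cam lever, dark steel, 100 mm from axis to end; the last 36 mm are a paddle 26 wide, 12 thick. Rad: 0 = flat, at its stop, along the clamp's own -y (end at y -164, paddle top at z 88 mm); grows as the end rises about the axis, to 1.25; starts 0.8 to 1.1. Moves at about 0.3 N m, some 4 N on the paddle; stays where left. Closing lowers the pad 6 mm per rad.
- pad: Black rubber pad 28 x 58 x 10 mm under the bridge, sprung at 3.3 N/mm, moved only by nut and lever. Origin 36 mm below its underside. It presses the laryngoscope with about 8.5 N when the lever is flat and the nut is on its line.
- laryngoscope: Steel-coloured laryngoscope, blade folded, 126 x 63 x 27 mm, loose on the clamp's bed (12 mm above the worktop) between two low rails, its length along the clamp's x. Origin at the centre of its underside, own y along its length. Not to be handled. A black one lies elsewhere and is not used.

How it is judged:
By the outcome, as a careful person would: the job done as asked, in the order asked, and still so for the second after the job is handed in, with the robot touching nothing.
It also fails if it takes over 40 s, if anything falls off the work surface, if the arm or the gripper's body presses on something with over 40 N, if the wrist force passes 120 N, or if a joint passes its speed limit or range.

## Working session

There is one attempt and no reset: what is moved stays moved. The work goes in short steps, Python scripts to look and compute and a tool call to move; the robot and the scene stay as the last step left them, time stands still between calls to the robot, and variables do not carry over. Pictures are saved under pics/ and viewed, at most 10 in all, crops included, and the job is handed in when it is done.

Besides the shell and the picture viewer there is one more tool, called after "Emit:" by a JSON object that holds its "name" and its "arguments", one argument or row to a line. arm_command: Moves the arm, as the interface text tells. Shift numbers are shares of 500 mm and turn numbers shares of 120 degrees, none past 1 either way. Its arguments: {"type":"object","properties":{"commands":{"type":"array","items":{"type":"number"}},"newtons":{"type":"number"}},"required":["commands"]}

```bash
mkdir -p pics; cat > h.py <<'E'
import sys; sys.path.insert(0,'.')
from rig import env, optics
import cv2, numpy as np
def snap(n,f):
    s=env.observe(); d=optics.get_image(n); cv2.imwrite(f'pics/{f}.png',d['image'][:,:,::-1]); 
    if n=='wrist':
        T=np.eye(4);T[:3,:3]=s['tool_rot'];T[:3,3]=s['position'];T=T@np.array(d['tool_from_camera']);d['origin']=T[:3,3];d['orientation']=T[:3,:3]
    np.savez(f'pics/{f}.npz',K=d['intrinsics'],k1=d['k1'],o=d['origin'],R=d['orientation'])
    return d
def ray(f,uv):
    c=np.load(f'pics/{f}.npz');K=c['K']
    p=cv2.undistortPoints(np.array(uv,float).reshape(-1,1,2),K,np.array([c['k1'],0,0,0,0.])).reshape(-1,2)
    return c['o'],np.c_[p,np.ones(len(p))]@c['R'].T
def plane(f,uv,z):
    o,d=ray(f,uv); return o+d*((z-o[2])/d[:,2])[:,None]
def proj(f,P):
    c=np.load(f'pics/{f}.npz'); P=(np.array(P)-c['o'])@c['R']; p=P[:,:2]/P[:,2:]
    p=p*(1+c['k1']*(p**2).sum(1))[:,None]; return p@c['K'][:2,:2].T+c['K'][:2,2]
E
python3 - <<'E'
from h import *
import numpy as np
for n in('top','side'):
    d=snap(n,n+'0'); print(n,d['origin'],d['orientation'])
s=env.observe();print(s['position'],s['tool_rot'],s['time_s'])
a=cv2.imread('pics/top0.png');b=cv2.imread('pics/side0.png')
E
```

```text
top [0.42403556 0.05827803 0.9110996 ] [[ 0.00797088 -0.9894277   0.14480774]
 [-0.9998315  -0.01028043 -0.01520777]
 [ 0.01653568 -0.14466212 -0.98934293]]
side [ 0.58768487 -0.73660511  0.41487647] [[ 0.99688754  0.01219076 -0.07788846]
 [ 0.07660432 -0.38323141  0.92047024]
 [-0.01862807 -0.92357191 -0.38297248]]
[ 0.21098476 -0.50765616  0.2497872 ] [[ 9.23466820e-01  3.83678209e-01 -2.54308907e-04]
 [ 3.83678212e-01 -9.23465990e-01  1.26319326e-03]
 [ 2.49814102e-04 -1.26408985e-03 -9.99999170e-01]] 0.1
```

View pics/top0.png

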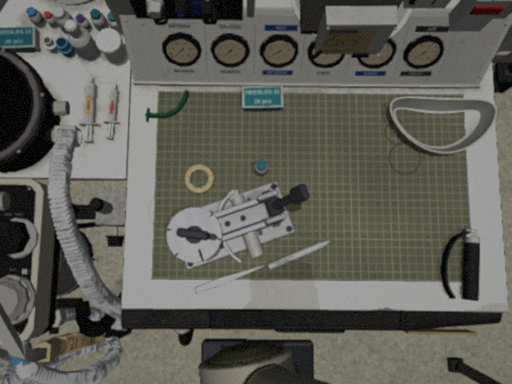

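View pics/side0.png

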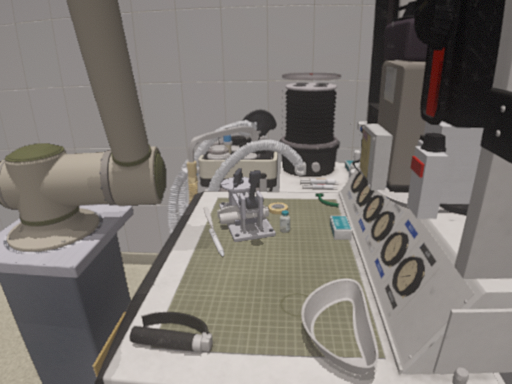

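The top view shows the clamp at about (235,225), the dial at (195,235) with a dark nut, and the lever paddle raised at (298,196). I'll enlarge it.

```bash
python3 - <<'E'
from h import *
a=cv2.imread('pics/top0.png')[170:280,155:320]
cv2.imwrite('pics/c1.png',cv2.resize(a,(792,528),interpolation=cv2.INTER_CUBIC))
E
```

```text
(no output)
```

View pics/c1.png

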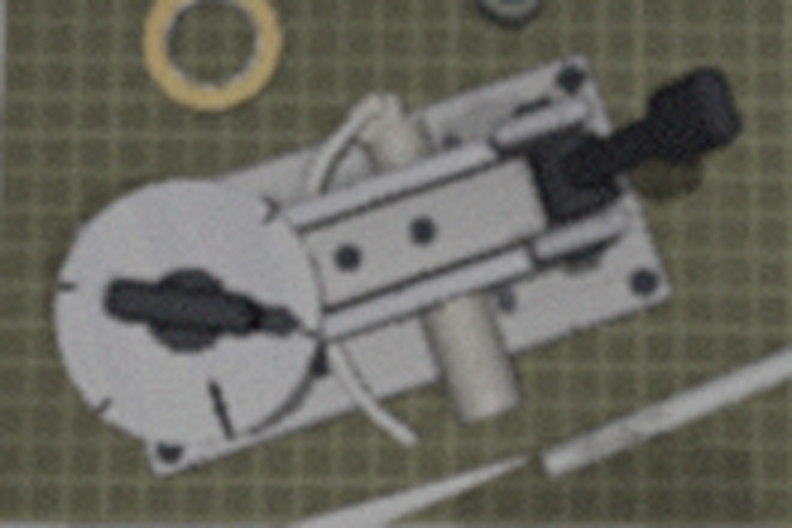

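The dial centre is at crop (190,310), with the long line from (212,380) to (230,438). The nose tip is at (300,323) and the lever paddle at about (700,105). The plate corners are (575,60), (668,295) and (155,470).

```bash
python3 - <<'E'
from h import *
f=lambda L:np.array(L,float)/4.8+[155,170]-0.4
c=plane('top0',f([(190,310),(222,410),(55,310),(325,310),(190,180),(190,440)]),.080); print(c)
nz=plane('top0',f([(300,323)]),.09)
p=plane('top0',f([(575,58),(670,295),(155,475),(570,77),(645,282),(168,453)]),.012);print(p)
def yaw(v):return np.degrees(np.arctan2(v[1],v[0]))
print('clamp x dir',yaw(p[0]-p[1]),yaw(p[3]-p[4]),'clamp y dir-90',yaw(p[2]-p[1])-90,yaw(p[5]-p[4])-90,'line+180',yaw(c[0]-c[1]))
print('nose',yaw(nz[0]-c[0]),np.linalg.norm(nz[0]-c[0]))
ps=yaw(p[2]-p[1])-90; ps=np.radians(ps); R=np.array([[np.cos(ps),-np.sin(ps)],[np.sin(ps),np.cos(ps)]])
O=c[0,:2]-R@[0,.072]; print('O',O,'plate in clamp',(p[:,:2]-O)@R)
# paddle: ray intersect clamp plane x=0
o,d=ray('top0',f([(700,105),(735,100)]))
n=np.r_[R[:,0],0]
for di in d:
    t=-(n@(o-np.r_[O,0]))/(n@di);P=o+t*di;print('paddle clamp',R.T@(P[:2]-O),P[2])
print(np.degrees(ps))
E
```

```text
[[0.46593642 0.13404342 0.08      ]
 [0.43185167 0.12224354 0.08      ]
 [0.46558694 0.18043769 0.08      ]
 [0.46631194 0.08747941 0.08      ]
 [0.51102001 0.13513784 0.08      ]
 [0.42161967 0.13294157 0.08      ]]
[[ 0.56619371 -0.00373491  0.012     ]
 [ 0.4765424  -0.03941045  0.012     ]
 [ 0.40858342  0.15162171  0.012     ]
 [ 0.55886064 -0.00183492  0.012     ]
 [ 0.48131886 -0.0300456   0.012     ]
 [ 0.41662438  0.14704845  0.012     ]]
clamp x dir 21.69942221819788 19.99202332079359 clamp y dir-90 19.582825057918427 20.067824605102615 line+180 19.095462886585125
nose -96.85203029874295 0.04000942168693322
O [0.4900686  0.06620805] plate in clamp [[ 0.04827916 -0.0914121 ]
 [-0.04814388 -0.09497574]
 [-0.04814388  0.10778448]
 [ 0.04200707 -0.08716419]
 [-0.04050489 -0.08775349]
 [-0.04210084  0.10078067]]
paddle clamp [ 5.10839845e-17 -1.01883072e-01] 0.18813565598446635
paddle clamp [-2.64075354e-17 -1.16641928e-01] 0.16474856148308714
19.58282505791843
```

Clamp yaw is about 20°, the dial centre is at (0.466, 0.134), and the nut starts near -1.10 rad (63° to turn). I'm moving over the nut and turning to its bar.

Emit:
{"name": "arm_command", "arguments": {
  "commands": [0,0.08,-0.08,0,0,0,0,0,0.16,-0.16,0,0,0,0,0,0.24,-0.24,0,0,0,0,0,0.32,-0.32,0,0,0,0,0,0.4,-0.4,0,0,0,0,0,0.45,-0.46,0,0,0,0,0,0.5,-0.52,0,0,0,0,0,0.5,-0.52,0,0,0,0,0,0.5,-0.52,0,0,0,0]
}}

```text
time_s: 0.85
position: [0.3422, -0.1687, 0.2503]
tool_rot: [[0.923, 0.385, -0.0], [0.385, -0.923, 0.001], [0.0, -0.001, -1.0]]
ft_force: [0.1, 0.1, -0.3]
grip_width: 0.0427
gripper_force: 0.0
```

Emit:
{"name": "arm_command", "arguments": {
  "commands": [0,0.08,-0.08,0,0,0,-0.06,0,0.16,-0.16,0,0,0,-0.12,0,0.24,-0.24,0,0,0,-0.18,0,0.32,-0.32,0,0,0,-0.24,0,0.38,-0.39,0,0,0,-0.3,0,0.42,-0.43,0,0,0,-0.36,0,0.463,-0.47,0,0,0,-0.42,0,0.463,-0.47,0,0,0,-0.48,0,0.463,-0.47,0,0,0,-0.5,0,0.463,-0.47,0,0,0,-0.5,0,0.463,-0.47,0,0,0,-0.5]
}}

```text
time_s: 1.77
position: [0.4654, 0.1339, 0.2499]
tool_rot: [[0.131, 0.991, -0.001], [0.991, -0.131, -0.0], [-0.0, -0.001, -1.0]]
ft_force: [0.4, -0.1, -0.4]
grip_width: 0.0425
gripper_force: 0.0
```

```bash
python3 - <<'E'
from h import *
snap('wrist','w1');s=env.observe();print(s['position'],s['tool_rot'],s['time_s'],s['grip_width'])
E
```

```text
[0.46545876 0.13339534 0.25014358] [[ 1.31954408e-01  9.91255553e-01 -6.79554383e-04]
 [ 9.91255737e-01 -1.31954587e-01 -2.25524605e-04]
 [-3.13222835e-04 -6.43853215e-04 -9.99999744e-01]] 1.8167 0.04284022808247743
```

View pics/w1.png

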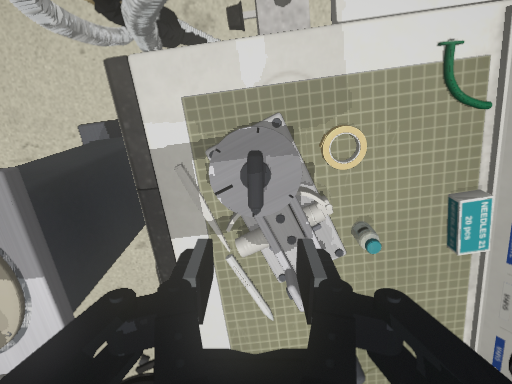

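The wrist view shows the nut bar nearly upright in the picture from (256,152) to (254,200), its nose at (253,213) and the long line at (222,190). I'll measure the axis with masks.

```bash
python3 - <<'E'
from h import *
a=cv2.imread('pics/w1.png');g=cv2.cvtColor(a,cv2.COLOR_BGR2GRAY)
m=(g<62).astype(np.uint8);w=np.zeros_like(m);w[140:222,225:290]=1;m*=w
n,l,st,ce=cv2.connectedComponentsWithStats(m);k=1+np.argmax(st[1:,4]);print(st[k],ce[k])
c=(l==k).astype(np.uint8)
for r in range(148,218,5):
    x=np.flatnonzero(c[r]); print(r,x.min() if len(x) else '',x.max() if len(x) else '')
def yaw(v):return np.degrees(np.arctan2(v[1],v[0]))
# bar rows ends at top z .114 ; dial points at z .08
print('top ends',plane('w1',[(256,152),(254.5,200)],.114)); 
P=plane('w1',[(253.5,214)],.09);print('nose',P)
crop=cv2.resize(a[110:230,195:315],(600,600),interpolation=cv2.INTER_CUBIC);cv2.imwrite('pics/w1c.png',crop)
for z,q in((.08,[.466,.134]),): print(proj('w1',[[*q,.08],[*q,.114]]))
E
```

```text
[245 151  22  54 431] [256.31090487 165.7587007 ]
148  
153 249 261
158 248 262
163 246 264
168 247 265
173 247 264
178 261 264
183 262 264
188 262 262
193 262 262
198 262 262
203 262 262
208  
213  
top ends [[0.4694668  0.16261227 0.114     ]
 [0.46255584 0.12002485 0.114     ]]
nose [[0.45851013 0.09708113 0.09      ]]
[[256.1412138  174.50801322]
 [256.30893225 184.60338537]]
```

View pics/w1c.png

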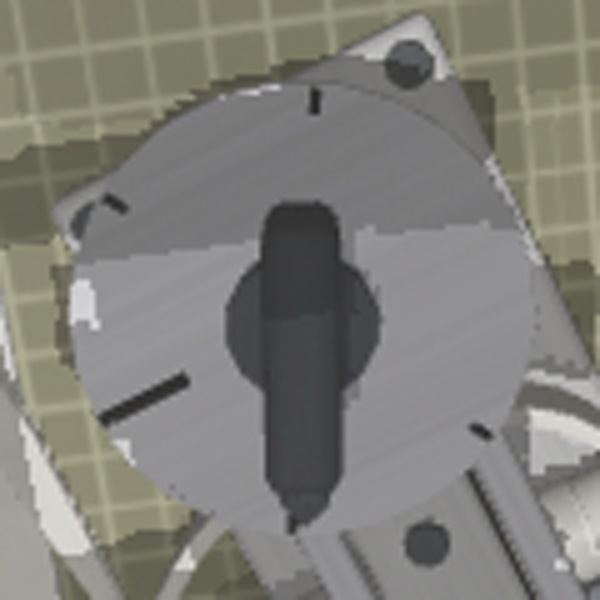

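```bash
python3 - <<'E'
from h import *
f=lambda L:(np.array(L,float)+.5)/5+[195,110]-.5
def yaw(v):return np.degrees(np.arctan2(v[1],v[0]))
p=plane('w1',f([(72,312),(537,312),(305,82),(104,418),(188,378)]),.08);print(p)
A=p[:3,:2];M=np.c_[2*A,np.ones(3)];s=np.linalg.solve(M,(A**2).sum(1));print('centre',s[:2],np.sqrt(s[2]+s[0]**2+s[1]**2))
print('line dir',yaw(p[3]-p[4]),yaw(p[3,:2]-s[:2]))
t=plane('w1',f([(300,203),(304,488)]),.114);print(t,t.mean(0),yaw(t[1]-t[0]),np.linalg.norm(t[1]-t[0]))
n=plane('w1',f([(305,521)]),.088);print('nose',yaw(n[0,:2]-s[:2]),np.linalg.norm(n[0,:2]-s[:2]))
E
```

```text
[[0.42068034 0.14253986 0.08      ]
 [0.51072691 0.13065185 0.08      ]
 [0.47155303 0.18043319 0.08      ]
 [0.42316776 0.1201897  0.08      ]
 [0.4410825  0.12624958 0.08      ]]
centre [0.46554603 0.13540217] 0.04542991569737895
line dir -161.31127067552714 -160.25345494453902
[[0.46849379 0.16429002 0.114     ]
 [0.4624572  0.11312589 0.114     ]] [0.46547549 0.13870795 0.114     ] -96.72891625774743 0.051519012385205766
nose -97.35085769794755 0.039519223270122854
```

Emit:
{"name": "arm_command", "arguments": {
  "commands": [0,0.003,0,0.07,0,0,0,0,0.003,0,0.14,0,0,0,0,0.003,0,0.2,0,0,0,0,0.003,0,0.25,0,0,0,0,0.003,0,0.28,0,0,0,0,0.003,0,0.288,0,0,0,0,0.003,0,0.288,0,0,0]
}}

```text
time_s: 2.4
position: [0.4656, 0.1345, 0.1059]
tool_rot: [[0.132, 0.991, -0.002], [0.991, -0.132, -0.0], [-0.0, -0.002, -1.0]]
ft_force: [-0.2, -0.1, 0.6]
grip_width: 0.0426
gripper_force: 0.0
```

Emit:
{"name": "arm_command", "arguments": {
  "commands": [1,0,0,0,0,0,0,1,0,0,0,0,0,0,1,0,0,0,0,0,0,1,0,0,0,0,0,0,1,0,0,0,0,0,0,1,0,0,0,0,0,0],
  "newtons": 30
}}

```text
time_s: 2.9
position: [0.4659, 0.1353, 0.1077]
tool_rot: [[0.13, 0.992, 0.001], [0.992, -0.13, -0.0], [-0.0, 0.001, -1.0]]
ft_force: [-2.5, -1.1, 5.5]
grip_width: 0.0135
gripper_force: 30.1
```

Emit:
{"name": "arm_command", "arguments": {
  "commands": [1,0,0,-0.002,0,0,0.03,1,0,0,-0.004,0,0,0.07,1,0,0,-0.004,0,0,0.12,1,0,0,-0.004,0,0,0.17,1,0,0,-0.004,0,0,0.22,1,0,0,-0.004,0,0,0.27,1,0,0,-0.004,0,0,0.32,1,0,0,-0.004,0,0,0.37,1,0,0,-0.004,0,0,0.42,1,0,0,-0.004,0,0,0.47,1,0,0,-0.004,0,0,0.5,1,0,0,-0.004,0,0,0.5]
}}

```text
time_s: 3.9
position: [0.4655, 0.1356, 0.1079]
tool_rot: [[0.924, 0.381, -0.001], [0.381, -0.924, 0.0], [-0.001, -0.001, -1.0]]
ft_force: [1.9, 0.8, -14.2]
grip_width: 0.0134
gripper_force: 30.8
```

Emit:
{"name": "arm_command", "arguments": {
  "commands": [1,0,0,0,0,0,0.012,1,0,0,0,0,0,0.0225,1,0,0,0,0,0,0.0225,1,0,0,0,0,0,0.0225]
}}

```text
time_s: 4.23
position: [0.4654, 0.1356, 0.1079]
tool_rot: [[0.94, 0.341, -0.001], [0.341, -0.94, 0.0], [-0.001, -0.001, -1.0]]
ft_force: [0.4, 3.1, -18.0]
grip_width: 0.0133
gripper_force: 30.4
```

```bash
python3 - <<'E'
from h import *
s=env.observe();R=s['tool_rot'];print(np.degrees(np.arctan2(R[1][0],R[0][0])),s['position'],s['ft_force'],s['wrist_torque'])
E
```

```text
19.92913439549039 [0.46542468 0.1356097  0.10788767] [  0.44115695   3.08792193 -17.9865108 ] [ 0.4341769  -0.27819738  0.00167144]
```

Emit:
{"name": "arm_command", "arguments": {
  "commands": [1,0,0,0.004,0,0,0,0.2,0,0,0.002,0,0,0,0.2,0,0,0.002,0,0,0,0.2,0,0,0.002,0,0,0,0.2,0,0,0.002,0,0,0,0.2,0,0,-0.05,0,0,0,0.2,0,0,-0.12,0,0,0,0.2,0,0,-0.2,0,0,0,0.2,0,0,-0.28,0,0,0,0.2,0,0,-0.284,0,0,0,0.2,0,0,-0.284,0,0,0]
}}

```text
time_s: 5.15
position: [0.4667, 0.1354, 0.2525]
tool_rot: [[0.94, 0.34, 0.006], [0.34, -0.94, 0.0], [0.005, 0.002, -1.0]]
ft_force: [0.7, -0.5, -0.5]
grip_width: 0.034
gripper_force: 0.0
```

```bash
python3 - <<'E'
from h import *
snap('wrist','w2');s=env.observe();print(s['position'],s['tool_rot'],s['time_s'])
a=cv2.imread('pics/w2.png')
u=proj('w2',[[.4655,.1354,.08]])[0];print(u)
x,y=(u-75).astype(int);x,y=max(x,0),max(y,0);print(x,y)
cv2.imwrite('pics/w2c.png',cv2.resize(a[y:y+150,x:x+200],(800,600),interpolation=cv2.INTER_CUBIC))
E
```

```text
[0.46593793 0.13539436 0.25056694] [[ 9.40490293e-01  3.39817578e-01  1.42239741e-03]
 [ 3.39818025e-01 -9.40491204e-01 -7.78970862e-05]
 [ 1.31128146e-03  5.56617733e-04 -9.99998985e-01]] 5.2
[253.41483404 175.86809593]
178 100
```

View pics/w2c.png

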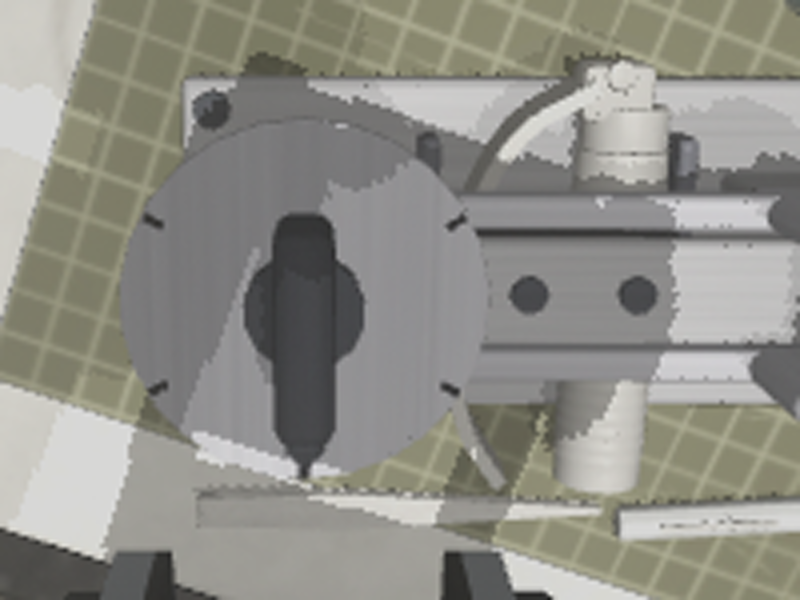

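The pointer covers the long line, with the nose at (303,478) straight below the dial centre at (304,298), so the nut is set. Next I move, fingers shut, to just inside the raised lever.

Emit:
{"name": "arm_command", "arguments": {
  "commands": [1,0,0.06,0,0,0,0,1,0,0.13,0,0,0,0,1,0,0.2,0,0,0,0,1,0,0.26,0,0,0,0,1,0,0.287,0,0,0,0,1,0,0.287,0,0,0,0,1,0,0.287,0.04,0,0,0,1,0,0.287,0.09,0,0,0,1,0,0.287,0.128,0,0,0,1,0,0.287,0.128,0,0,0,1,0,0.287,0.128,0,0,0]
}}

```text
time_s: 6.12
position: [0.514, 0.0016, 0.1857]
tool_rot: [[0.94, 0.341, -0.003], [0.341, -0.94, 0.001], [-0.002, -0.002, -1.0]]
ft_force: [0.0, -0.4, 0.2]
grip_width: -0.0001
gripper_force: 0.0
```

```bash
python3 - <<'E'
from h import *
s=env.observe();P=np.array(s['position']);t=np.radians(20);R=np.array([[np.cos(t),-np.sin(t)],[np.sin(t),np.cos(t)]])
print(R.T@(P[:2]-[.4901,.0677]),P,s['ft_force'],s['grip_width'])
snap('side','s2');a=cv2.imread('pics/s2.png');cv2.imwrite('pics/s2c.png',cv2.resize(a[130:260,190:320],(600,600),interpolation=cv2.INTER_CUBIC))
E
```

```text
[-0.00012075 -0.07031656] [0.51403621 0.00158274 0.18571995] [ 0.01002119 -0.39819257  0.16156504] -0.00013757332740666945
```

View pics/s2c.png

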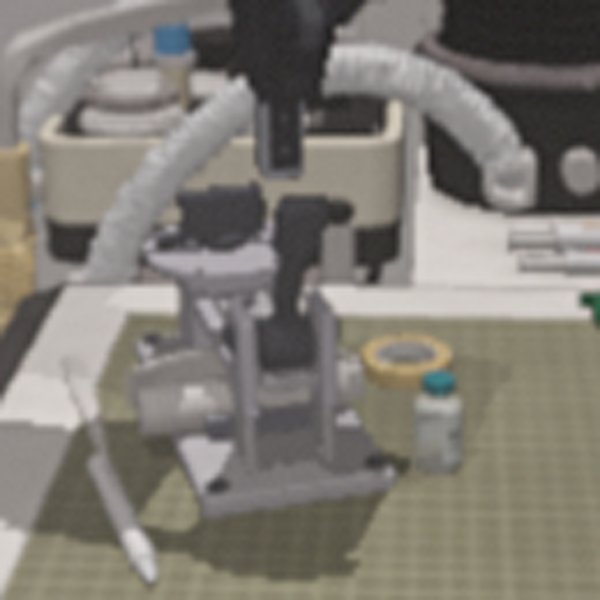

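The side view shows the shut fingertips at crop (285,175), behind and above the raised paddle, whose top is at about (300,198). They are clear of it. Sweeping the lever down along its arc.

Emit:
{"name": "arm_command", "arguments": {
  "commands": [1,0,0.013,0.004,0,0,0,1,0,0.026,0.008,0,0,0,1,0,0.038,0.014,0,0,0,1,0,0.05,0.02,0,0,0,1,0,0.061,0.027,0,0,0,1,0,0.072,0.035,0,0,0,1,0,0.082,0.044,0,0,0,1,0,0.091,0.054,0,0,0,1,0,0.099,0.064,0,0,0,1,0,0.107,0.075,0,0,0,1,0,0.107,0.075,0,0,0]
}}

```text
time_s: 7.08
position: [0.5327, -0.0504, 0.1475]
tool_rot: [[0.941, 0.339, -0.002], [0.339, -0.941, 0.0], [-0.001, -0.001, -1.0]]
ft_force: [0.2, 0.0, -0.0]
grip_width: -0.0001
gripper_force: 0.0
```

```bash
python3 - <<'E'
from h import *
s=env.observe();P=np.array(s['position']);t=np.radians(20);R=np.array([[np.cos(t),-np.sin(t)],[np.sin(t),np.cos(t)]])
print(R.T@(P[:2]-[.4901,.0677]),P[2],s['ft_force'],R.T@s['ft_force'][:2],s['wrist_torque'])
E
```

```text
[-0.00034718 -0.1255795 ] 0.14748207284176304 [ 0.18832818  0.01137913 -0.03003937] [ 0.18086249 -0.05371915] [-0.06076505  0.07597809 -0.04565255]
```

Emit:
{"name": "arm_command", "arguments": {
  "commands": [1,0,0.006,0.011,0,0,0,1,0,0.011,0.022,0,0,0,1,0,0.015,0.034,0,0,0,1,0,0.019,0.046,0,0,0,1,0,0.022,0.056,0,0,0,1,0,0.024,0.065,0,0,0,1,0,0.025,0.073,0,0,0,1,0,0.025,0.08,0,0,0,1,0,0.025,0.082,0,0,0,1,0,0.025,0.082,0,0,0]
}}

```text
time_s: 7.92
position: [0.5368, -0.0613, 0.1074]
tool_rot: [[0.941, 0.34, -0.001], [0.34, -0.941, 0.001], [-0.001, -0.001, -1.0]]
ft_force: [0.1, -0.4, -0.2]
grip_width: 0.0004
gripper_force: 0.0
```

```bash
python3 - <<'E'
from h import *
s=env.observe();P=np.array(s['position']);t=np.radians(20);R=np.array([[np.cos(t),-np.sin(t)],[np.sin(t),np.cos(t)]])
print(R.T@(P[:2]-[.4901,.0677]),P[2],s['ft_force'],s['wrist_torque'])
snap('side','s3');a=cv2.imread('pics/s3.png');cv2.imwrite('pics/s3c.png',cv2.resize(a[130:260,190:320],(600,600),interpolation=cv2.INTER_CUBIC))
E
```

```text
[-0.00025443 -0.13719663] 0.10735220718951373 [ 0.05017817 -0.384669   -0.19396866] [0.01733312 0.02547533 0.00943229]
```

View pics/s3c.png

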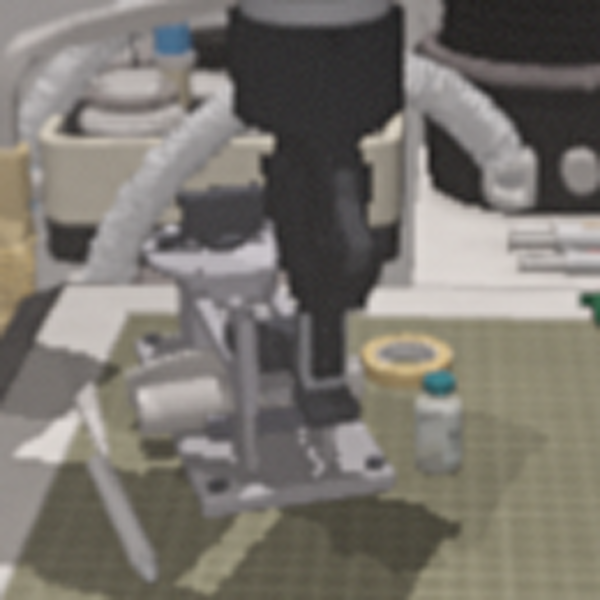

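The lever is now nearly flat under the fingertips, with the paddle at crop (330,405), but there is no contact force yet. I'll press a little further to the stop.

Emit:
{"name": "arm_command", "arguments": {
  "commands": [1,0,0,0.003,0,0,0,1,0,0,0.006,0,0,0,1,0,0,0.006,0,0,0,1,0,0,0.006,0,0,0]
}}

```text
time_s: 8.3
position: [0.5369, -0.0612, 0.1064]
tool_rot: [[0.94, 0.34, 0.001], [0.34, -0.94, -0.0], [0.001, 0.0, -1.0]]
ft_force: [-5.4, 0.4, 16.5]
grip_width: 0.0001
gripper_force: 8.5
```

16.5 N with no further motion and the tip at z 0.0874, so the lever is at its stop. Retreating and checking.

Emit:
{"name": "arm_command", "arguments": {
  "commands": [1,0,0,-0.01,0,0,0,1,0,0,-0.06,0,0,0,1,0,0,-0.13,0,0,0,1,0,0,-0.2,0,0,0,1,0,-0.06,-0.27,0,0,0,1,0,-0.1,-0.3,0,0,0,1,0,-0.1,-0.3,0,0,0,1,0,-0.1,-0.3,0,0,0]
}}

```text
time_s: 8.97
position: [0.5198, -0.0137, 0.2554]
tool_rot: [[0.94, 0.341, 0.001], [0.341, -0.94, -0.0], [0.001, 0.001, -1.0]]
ft_force: [0.3, 0.0, -0.4]
grip_width: 0.0001
gripper_force: 0.0
```

```bash
python3 - <<'E'
from h import *
snap('wrist','w3');snap('side','s4');s=env.observe();print(s['position'],s['time_s'])
a=cv2.imread('pics/s4.png')[130:260,190:290];b=cv2.imread('pics/w3.png')
cv2.imwrite('pics/f.png',np.hstack([cv2.resize(a,(346,450),interpolation=cv2.INTER_CUBIC),cv2.resize(b[:384,:],(450,450))]))
E
```

```text
[ 0.5198351  -0.01476101  0.25361846] 9.0667
```

View pics/f.png

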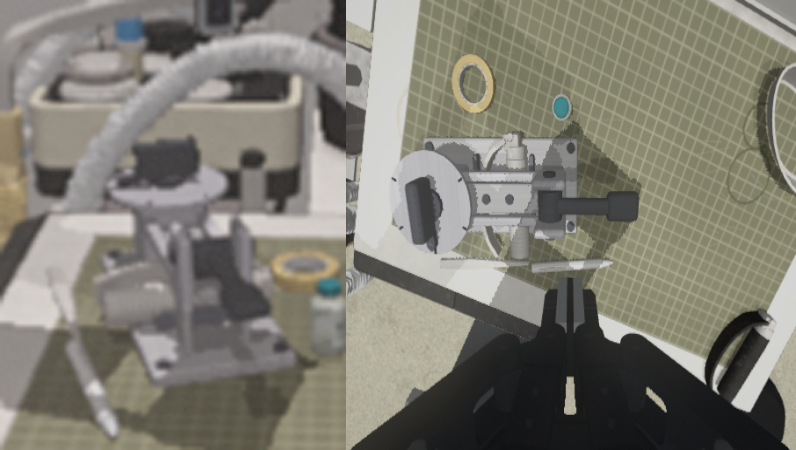

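The lever lies flat in both views, with its paddle at (622,206). I'll check the nut's angle numerically, since the bar at (420,180)–(435,248) appears to lean.

```bash
python3 - <<'E'
from h import *
C=np.array([.4656,.1354]);t=np.radians(20);X=np.array([np.cos(t),np.sin(t)])
sc=np.array([450/512,450/384]);o=np.array([346,0])
for r,z in((.025,.114),(-.025,.114),(-.04,.09),(-.046,.08)): print(r,z,proj('w3',[[*(C+r*X),z]])[0]*sc+o)
inv=lambda p:(np.array([p],float)-o)/sc
p=plane('w3',np.vstack([inv((420,178)),inv((435,250)),]),.114);v=p[1]-p[0];print(np.degrees(np.arctan2(v[1],v[0])),p)
a=cv2.imread('pics/w3.png')[120:225,40:180];cv2.imwrite('pics/g.png',cv2.resize(a,(800,600),interpolation=cv2.INTER_CUBIC))
E
```

```text
0.025 0.114 [408.55294785 182.26870488]
-0.025 0.114 [417.33555427 245.25986589]
-0.04 0.09 [430.71611032 251.37866573]
-0.046 0.08 [435.59038122 253.36157429]
-154.01737779609135 [[0.49613468 0.13387149 0.114     ]
 [0.44445068 0.10868292 0.114     ]]
```

View pics/g.png

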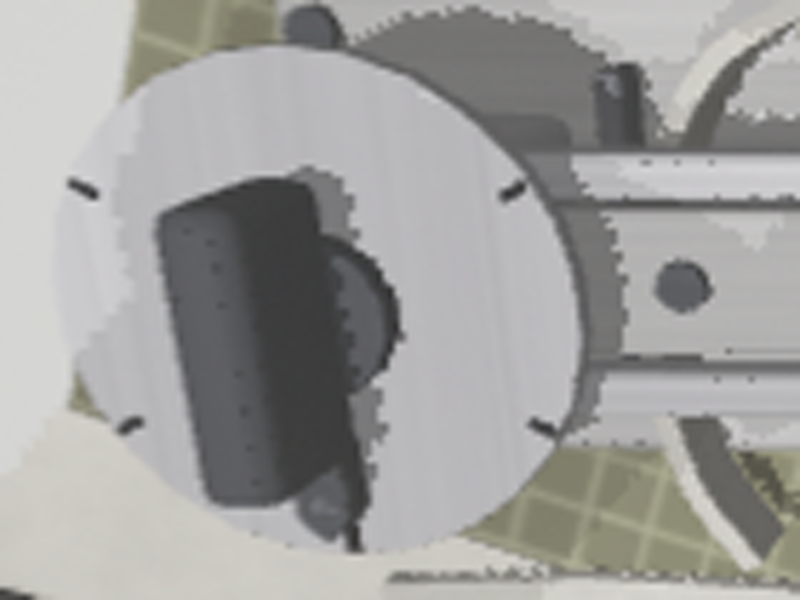

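The bar's top edge slopes 0.137 in the picture against 0.139 predicted at the line. The long line shows right at the nose tip at (350,535). The nut is set and the lever is flat, so I'm handing in.

```bash
python3 -c "
from h import *
print(env.close_job())"
```

```text
the job is handed in; nothing more can be done
None
```

The wing nut was turned clockwise to the long line with the lever up, then the cam lever was pressed down flat to its stop; the arm backed off clear and I handed the job in at about 9 s (no verdict was returned).

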